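# Close the enclosure cover and hold it for locking

## Robot

A 7-joint arm with a two-finger parallel gripper is mounted at the origin on the work surface. World frame = base frame: x ahead of the robot, y to its left, z up, the work surface at z = 0. Lengths are in m, angles in rad, forces in N, time in s.
With the tool pointing down it reaches from about 0.35 to 0.9 m from the base axis. Payload 8.1 kg.
Tool frame: the origin (TCP) lies between the finger pads; the fingertips stand 17 mm ahead of it and the grasp point (between the pads) lies 2 mm behind it; z points along the fingers, y is the direction in which the jaws open and shut (so a half turn about z gives the same grasp; the last joint's range is limited). The gripper opens to 92 mm and grips with 3 to 60 N. Pads are 19 mm wide; open, the fingers measure 130 mm over their backs; the gripper's body (75 mm by 190 mm) begins 47 mm behind the grasp point.
Start: joints at [1.159, 0.434, 0.025, 1.573, -0.012, 1.134, -0.075], TCP at [0.19, -0.595, 0.244] pointing down, gripper open.
Joint ranges: [-2.62, 2.62], [-0.44, 2.09], [-1.27, 1.32], [0.08, 2.57], [-1.32, 4.46], [0.12, 2], [-2.74, 2.74]. Speed limits (rad/s): [2.22, 2.22, 3.01, 3.01, 3.14, 3.14, 3.14].

## Interface

Orientations are given as a unit quaternion [x, y, z, w].
In Python, from cell import readout, cams, ticket gives the robot as it stands.
- The arm moves only by the tool move_arm, never from a script. Its argument "commands" is a list of rows, each an object with "delta_pos": the shift along the world's x, y, z in cm, a list of three; "rot": the turn, a rotation vector about the world's x, y, z in degrees, a list of three; "grip": the finger opening in cm, from 0 to 9.18. In form: [{"delta_pos": [x, y, z], "rot": [ax, ay, az], "grip": grip}, ...]. A call has 1 to 20 rows; each row is the pose to reach, as a shift and turn from the pose commanded when the call began; what a row does not reach only later rows make up. A row lasts 1/10 s, in which the tool goes at most 50 mm and 8.59 degrees, less where a joint would pass 70% of its speed; a pose out of reach is approached as far as the arm can. A call with a gripper value outside its range is refused whole. The fingers move at their own pace and stop on an object; "force" is the grip in N (left out, the last holds). Time passes only in rows, so rows that repeat a pose let the fingers close. It gives the time, the measured TCP pose, the force and the opening at its end, in the units of the state.
- readout.get_state(): the state, without advancing time (a new reading comes with each control period).
- cams.grab_frame(name): name is "side" or "top"; returns the picture (400x640x3 uint8, red, green, blue); there is no depth.
- cams.get_calibration(name): a dict with "fovy" (degrees; the focal length in pixels is half the picture's height over the tangent of half this angle, whatever the lens; pixels are square), "cx", "cy" (the principal point, pixels), "xyz" and "rotation" of the camera in the world. Camera axes: x right, y up, looking along -z (the intrinsics and any distortion apply to the point x, -y, -z); pixel columns grow to the right and rows downward; lengths in m; the calibration is good to about 2 mm. A picture is of the moment at which its call begins. get_calibration takes no time and is no camera call.
- ticket.sign_off(): hands the job in, once; it reports no verdict.
The state is a dict: "t": time; "joint_pos": joint angles; "dq": joint speeds; "joint_efforts": joint torques, N m; "tool_pos": TCP position; "eef_rot": TCP orientation; "ft_force": force on the tool from outside, world axes, zero at the start; "moment": the same for the moment, N m; "width": finger opening in m.
Only numpy, scipy, OpenCV 4.12 (cv2) and the standard library are available. Lean on these libraries where they do the work, as an engineer would, in place of code of your own. Each camera call takes 0.05 s, during which the arm holds its last target. There are 200 camera calls.

## Task

The hinged cover of the grey electrical enclosure on the counter is standing ajar on its rubber seal because the black quarter-turn fastener is crosswise. Turn the fastener's wing until its slot lines up with the two red marks on the cover, then press the cover fully home against the enclosure, pressing on the flat of the cover at least 5 cm to one side of the fastener. Finish while still holding it pressed home, with the slot still in line and your hand off the fastener so I can lock it, and do not knock the meter, the screwdriver or the loose cable gland.

Things in the scene. Friction and masses are not known exactly. Their poses are not given: they have to be found in the camera images.
- enclosure: light grey wall enclosure (electrical box) lying on its back on the counter, fixed: tub 200 mm (its x) by 260 mm (its y) by 120 mm high. Origin: centre of its underside. The cover's hinge runs along y on the far (+x) rim, the cover's free edge is the near (-x) one. Three black cable glands stick 30 mm out of its +y side at mid height.
- cover (a joint): cover's opening angle about its hinge, rad: 0 fully home, positive open. The rubber seal springs it ajar to about 0.055 at rest (10 mm at the fastener). The hinge lies 105 mm to +x of the enclosure's centre, 122 mm up. Pushing it home 180 mm from the hinge takes force rising evenly to about 10 N; let go, it comes up. With the slot over 0.2 rad out of line a cross bar stops it at 0.047.
- panel: the flat light grey cover itself, 213 mm by 272 mm, 4 mm thick, with a yellow warning plate in the middle and two red marks near its free edge. Origin: middle of the hinge line, on the cover's underside; x points away from the free edge, y along the hinge (same as the enclosure's y), z out of the cover; its top face is 4 mm above the origin.
- press_left (a point): point on the cover's plain top face near its free edge, 85 mm to the +y side of the fastener axis and 180 mm from the hinge; flat and clear all round. Axes as the panel's.
- press_right (a point): the same on the -y side of the fastener axis, 85 mm from it.
- turn (a joint): angle of the quarter-turn fastener in the cover, rad, counter-clockwise positive seen from above: 0 when the slot is in line with the two red marks (along the cover's y). It turns stiffly (about 0.05 N m), stays where it is left, and has no stop at 0: its range is -0.6 to 1.75. It starts between 0.65 and 1.45.
- wing: the fastener's black wing: upright bar 11 mm thick (its x), 42 mm long (its y), 24 mm high, white-filled slot along its top (along y), on a black collar 38 mm across, 5 mm high, mid-width on the cover, 180 mm from the hinge. Origin: on the turning axis, 17.5 mm above the cover's top face, 12 mm below the wing's top. Axes turn with the wing, z out of the cover.
- meter: yellow hand-held multimeter lying on the counter beside the enclosure, 150 x 76 mm, 43 mm high at its dial, loose; leave alone. Origin: centre of its underside.
- driver: screwdriver with a red handle lying on the counter beside the enclosure, about 200 mm long, loose; leave alone. Origin: middle of its length, on the counter.
- gland: loose grey cable gland standing on the counter beside the enclosure, 32 mm across, 40 mm high; leave alone. Origin: centre of its underside.

How it is judged:
On the way, in this order (a step that is already met when the one before it is completed fails the run):
1. the fastener's slot lines up with the red marks while the cover still stands ajar on its seal (value of joint turn between -0.17 and 0.17 rad and value of joint cover above 0.03 rad), for 0.2 s.
2. the cover is pressed home by the fingers on its flat, clear of the fastener (value of joint cover below 0.009 rad and contact force between the fingers and panel above 4 N and contact force between the fingers and wing below 0.5 N), for 0.2 s.
At the end, for the whole second after the job is handed in: Fingers still press the cover's flat with over 4 N, 45 mm or more from the fastener's axis and not touching it; cover home (below 0.009 rad, 1.6 mm at the fastener); slot within 0.2 rad of the marks; meter, screwdriver and gland within 30 mm of their starts (all of step 2 and value of joint turn between -0.2 and 0.2 rad and horizontal distance between the grasp point and wing above 0.045 m and distance of each of meter, driver, gland from where it was at the start of the episode below 0.03 m); the arm keeps its last pose, push and grip.
It fails at once if the meter, the screwdriver or the cable gland is knocked away (distance of any of meter, driver, gland from where it was at the start of the episode above 0.04 m).
It also fails if it takes over 48 s, if anything falls off the work surface, if the arm or the gripper's body presses on something with over 40 N, if the wrist force passes 120 N, or if a joint passes its speed limit or range.

## Working session

There is one attempt and no reset: what is moved stays moved. The work goes in short steps, Python scripts to look and compute and a tool call to move; the robot and the scene stay as the last step left them, time stands still between calls to the robot, and variables do not carry over. Pictures are saved under pics/ and viewed, about 8 in all and at most 12, crops included, and the job is handed in when it is done.

Besides the shell and the picture viewer there is one more tool, called after "Call:" as a command line: name --argument value ..., lists and objects as JSON in quotes. move_arm: Moves the arm, as the interface text tells. Its arguments: {"type":"object","properties":{"commands":{"type":"array","items":{"type":"object","properties":{"delta_pos":{"type":"array","items":{"type":"number"}},"rot":{"type":"array","items":{"type":"number"}},"grip":{"type":"number"}}}},"force":{"type":"number"}},"required":["commands"]}

```bash
mkdir -p pics; ls
python3 - <<'E'
from cell import readout, cams
import cv2
for n in("top","side"):
    c=cams.get_calibration(n); print(n,c)
    cv2.imwrite(f"pics/{n}0.png",cams.grab_frame(n)[:,:,::-1])
print(readout.get_state())
E
```

```text
pics
top {'fovy': 44.48723670579534, 'cx': 313.5164727507745, 'cy': 199.4510608700257, 'xyz': array([0.48840208, 0.00933386, 1.36063095]), 'rotation': array([ 0.03870348, -0.03820958, -0.69737969,  0.71463532])}
side {'fovy': 52.7360118350124, 'cx': 315.9605277306965, 'cy': 198.30975370619166, 'xyz': array([ 0.51442831, -0.80488851,  0.91381783]), 'rotation': array([ 0.39732768, -0.02370074, -0.06477516,  0.91508096])}
{'t': 0.1, 'joint_pos': array([ 1.15941937,  0.43513592,  0.02499076,  1.57401564, -0.01160259,
        1.13399   , -0.07509577]), 'dq': array([ 0.0004164 , -0.00033232, -0.00013643, -0.00334253, -0.0001295 ,
       -0.00034144,  0.00041922]), 'joint_efforts': array([ 3.36669356e-03, -6.69128752e+01,  9.87793654e-01, -3.15143645e+01,
       -6.06673630e-02,  3.73313762e-02,  7.10173731e-05]), 'tool_pos': array([ 0.18974344, -0.59504337,  0.24303074]), 'eef_rot': array([ 9.88111810e-01,  1.53735350e-01, -1.72896923e-04, -6.80273620e-04]), 'ft_force': array([ 0.83316299, -1.0376337 , -0.0085347 ]), 'moment': array([-0.00304581, -0.02335309,  0.03549175]), 'width': 0.09192103565696362}
```

View pics/top0.png

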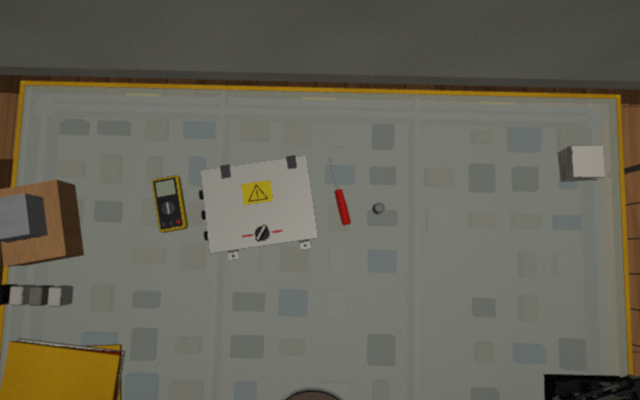

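View pics/side0.png

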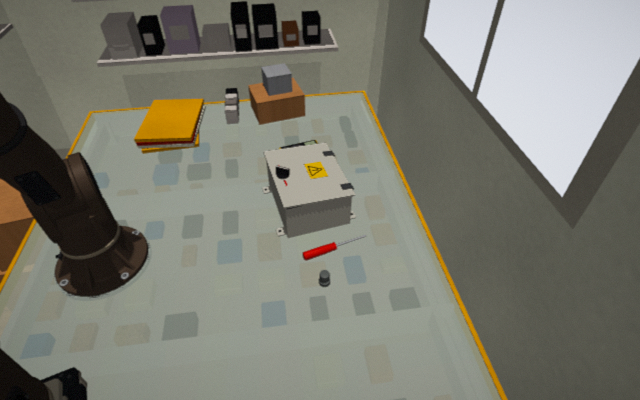

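The top view shows the enclosure at about (258,205), the fastener at (262,233), red marks at (247,236) and (277,231), the meter at left (170,203), the driver at (342,205) and the gland at (378,208). The side view shows the fastener at (283,172). I'll measure these next.

```bash
cat > h.py <<'E'
import numpy as np, cv2
from scipy.spatial.transform import Rotation as R
from cell import cams, readout
def ray(n,u,v):
    c=cams.get_calibration(n); f=200/np.tan(np.radians(c['fovy'])/2)
    d=R.from_quat(c['rotation']).apply([(u-c['cx'])/f,-(v-c['cy'])/f,-1]); return c['xyz'],d
def onz(n,u,v,z):
    o,d=ray(n,u,v); return o+d*(z-o[2])/d[2]
def cross(a,b):
    (o1,d1),(o2,d2)=ray("top",*a),ray("side",*b)
    s=np.linalg.lstsq(np.c_[d1,-d2],o2-o1,rcond=None)[0]
    p,q=o1+s[0]*d1,o2+s[1]*d2; return (p+q)/2,np.linalg.norm(p-q)
def blobs(m,lo=4):
    n,_,st,ce=cv2.connectedComponentsWithStats(m.astype(np.uint8))
    return [(st[i],ce[i]) for i in range(1,n) if st[i][4]>=lo]
E
python3 - <<'E'
from h import *
t=cv2.imread("pics/top0.png").astype(int); s=cv2.imread("pics/side0.png").astype(int)
for n,i,(x0,y0,x1,y1) in(("top",t,(200,150,400,260)),("side",s,(260,135,380,295))):
    red=(i[...,2]-np.maximum(i[...,0],i[...,1]))>50
    m=np.zeros(red.shape,bool); m[y0:y1,x0:x1]=1
    for st,ce in blobs(red&m,2): print(n,"red",st,ce,onz(n,*ce,.136))
b=t.max(2)<90
m=np.zeros(b.shape,bool); m[220:246,250:276]=1
pts=np.argwhere(b&m)[:,::-1]; print("black",pts.mean(0),len(pts),onz("top",*pts.mean(0),.15))
for st,ce in blobs((t.min(2)>120)&m&(cv2.convexHull is not None),2): print("white",st,ce)
# cover quad
bright=(t.min(2)>150); bm=np.zeros(b.shape,bool); bm[140:270,185:330]=1
cs,_=cv2.findContours((bright&bm).astype(np.uint8),0,1); c=max(cs,key=cv2.contourArea)
r=cv2.minAreaRect(c); print(r); 
for p in cv2.boxPoints(r): print(p,onz("top",*p,.13))
cv2.imwrite("pics/c1.png",np.hstack([cv2.resize(t[218:250,238:288].astype(np.uint8),None,fx=8,fy=8,interpolation=2),cv2.resize(s[155:195,260:310].astype(np.uint8)[:32],None,fx=8,fy=8,interpolation=2)]))
E
```

```text
top red [335 189  15  36 279] [342.17921147 206.92473118] [ 0.60504219 -0.06070008  0.136     ]
top red [272 230  10   3  17] [276.23529412 231.        ] [0.54053618 0.10311805 0.136     ]
top red [243 234   9   3  17] [246.94117647 235.11764706] [0.52847399 0.17596355 0.136     ]
side red [284 180   3   6  11] [285.09090909 182.45454545] [0.54177246 0.10064258 0.136     ]
side red [303 242  34  18 280] [319.22142857 250.45714286] [ 0.60442237 -0.16906261  0.136     ]
black [261.95774648 233.21126761] 142 [0.53362154 0.13714294 0.15      ]
white [250 220  26  26 415] [262.48674699 231.66506024]
white [262 227   2   4   4] [262.5 228.5]
white [258 235   2   3   3] [258.33333333 236.        ]Traceback (most recent call last):
  File "<stdin>", line 13, in <module>
ValueError: max() iterable argument is empty
```

Run:
```python
from h import *
t=cv2.imread("pics/top0.png"); s=cv2.imread("pics/side0.png")
g=t[218:250,238:288].astype(float).min(2); 
# white slot: bright relative, within 5 px of axis
yy,xx=np.mgrid[218:250,238:288]; cx,cy=262,233
w=((xx-cx)**2+(yy-cy)**2<6.0**2)*np.clip(g-70,0,None)
P=np.array([onz("top",x,y,.1655)[:2] for x,y in zip(xx[w>0],yy[w>0])]); W=w[w>0]
c=np.average(P,0,W); C=np.cov(P.T,aweights=W); e,v=np.linalg.eigh(C); print("slot",c,np.sqrt(e),v[:,1],np.degrees(np.arctan2(v[1,1],v[0,1])))
print(g[5:26,14:34].astype(int))
cv2.imwrite("pics/c1.png",np.hstack([cv2.resize(t[218:250,238:288],None,fx=8,fy=8,interpolation=2),cv2.resize(s[155:187,260:310],None,fx=8,fy=8,interpolation=2)]))
```

```text
slot [0.53523722 0.13929986] [0.00150626 0.00817769] [-0.88438882  0.46675092] 152.17640233600594
[[133 133 131 133 133 132 133 132 135 134 132 126 126 132 134 134 138 133
  134 134]
 [133 133 134 133 133 134 133 134 135 133 122 101 101 118 130 135 133 135
  134 135]
 [132 133 134 133 133 134 132 126 124 118  92  85  92  90 105 125 134 136
  137 133]
 [133 132 134 135 133 128 119  97  76  67  71 108 116  80  62  96 128 136
  135 136]
 [133 133 135 134 123  97  71  54  35  39  88 124 115  66  32  75 127 137
  134 136]
 [136 133 132 127 103  62  40  32  25  63 114 126  92  43  17  65 118 133
  136 137]
 [132 135 131 107  69  42  35  30  42  90 125 113  66  23  21  47  86 124
  135 136]
 [134 135 126  83  42  31  37  30  65 115 122  87  38  16  32  40  64 110
  132 132]
 [133 134 121  72  33  31  30  41  88 120 104  58  21  21  38  40  51  92
  126 118]
 [134 132 107  60  38  37  35  70 111 111  76  33  17  34  40  38  40  80
  128 125]
 [126 124  93  49  33  29  55 101 121  93  50  20  29  38  43  41  41  82
  129 134]
 [ 89 122 107  61  30  32  78 120 115  70  27  21  35  37  40  38  43  82
  128 135]
 [ 86 126 125  76  33  56 100 121  93  44  15  25  39  44  37  39  48  88
  129 137]
 [123 134 128  85  48  88 121 110  70  24  20  34  45  39  40  39  63 109
  133 135]
 [135 136 131  98  74 110 128  92  45  12  30  40  40  43  41  49  87 126
  136 135]
 [135 136 129  87  77 118 114  70  21  19  34  39  39  44  61  84 110 134
  137 135]
 [134 134 126  93  65  85  78  38  21  32  39  42  53  68 101 125 132 136
  137 136]
 [133 134 134 124  94  66  47  42  68  76  70  79  95 103 128 136 137 137
  138 137]
 [135 134 134 134 123  98  83  91 120 125 118 126 129 131 135 138 137 137
  137 137]
 [135 134 135 136 134 128 128 130 135 137 134 137 138 136 136 136 136 136
  135 139]
 [135 134 134 135 136 137 136 137 136 135 136 137 137 138 137 136 135 131
  131 131]]
```

View pics/c1.png

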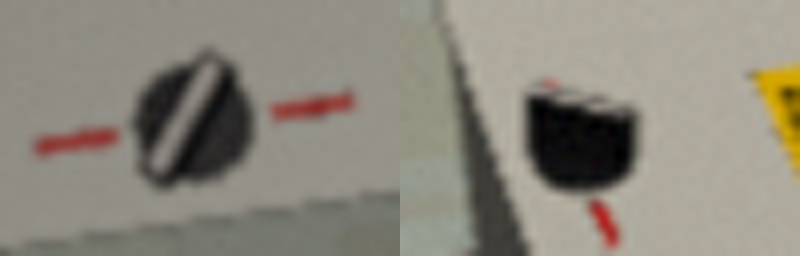

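The slot runs lower-left to upper-right. In the world it lies at 152° against 99.4° for the cover's y, so turn is about +0.92 rad, which is inside the given range. The axis is at about (0.535, 0.139), and the slot centre and the mark midpoint agree within 1 mm. I'll go above it with the jaws across the wing.

Call:
move_arm --commands '[{"delta_pos": [2, 4, 4], "rot": [0, 0, 8], "grip": 5}, {"delta_pos": [34.5, 73.4, 3], "rot": [0, 0, 134.5], "grip": 5}, {"delta_pos": [34.5, 73.4, 3], "rot": [0, 0, 134.5], "grip": 5}, {"delta_pos": [34.5, 73.4, 3], "rot": [0, 0, 134.5], "grip": 5}, {"delta_pos": [34.5, 73.4, 3], "rot": [0, 0, 134.5], "grip": 5}, {"delta_pos": [34.5, 73.4, 3], "rot": [0, 0, 134.5], "grip": 5}, {"delta_pos": [34.5, 73.4, 3], "rot": [0, 0, 134.5], "grip": 5}, {"delta_pos": [34.5, 73.4, 3], "rot": [0, 0, 134.5], "grip": 5}, {"delta_pos": [34.5, 73.4, 3], "rot": [0, 0, 134.5], "grip": 5}, {"delta_pos": [34.5, 73.4, 3], "rot": [0, 0, 134.5], "grip": 5}, {"delta_pos": [34.5, 73.4, 3], "rot": [0, 0, 134.5], "grip": 5}, {"delta_pos": [34.5, 73.4, 3], "rot": [0, 0, 134.5], "grip": 5}, {"delta_pos": [34.5, 73.4, 3], "rot": [0, 0, 134.5], "grip": 5}, {"delta_pos": [34.5, 73.4, 3], "rot": [0, 0, 134.5], "grip": 5}, {"delta_pos": [34.5, 73.4, 3], "rot": [0, 0, 134.5], "grip": 5}, {"delta_pos": [34.5, 73.4, 3], "rot": [0, 0, 134.5], "grip": 5}, {"delta_pos": [34.5, 73.4, 3], "rot": [0, 0, 134.5], "grip": 5}, {"delta_pos": [34.5, 73.4, 3], "rot": [0, 0, 134.5], "grip": 5}, {"delta_pos": [34.5, 73.4, 3], "rot": [0, 0, 134.5], "grip": 5}, {"delta_pos": [34.5, 73.4, 3], "rot": [0, 0, 134.5], "grip": 5}]' --force 15

```text
t: 2.1
tool_pos: [0.5346, 0.137, 0.2734]
eef_rot: [0.241, 0.97, -0.001, -0.0]
ft_force: [0.1, -0.8, 0.5]
width: 0.0497
```

Call:
move_arm --commands '[{"delta_pos": [0, 0, -4], "rot": [-0.5, 3.1, 0], "grip": 5}, {"delta_pos": [0, 0, -7], "rot": [-0.5, 3.1, 0], "grip": 5}, {"delta_pos": [0, 0, -7], "rot": [-0.5, 3.1, 0], "grip": 5}, {"delta_pos": [0, 0, -7], "rot": [-0.5, 3.1, 0], "grip": 5}]'

```text
t: 2.5
tool_pos: [0.5348, 0.1376, 0.2044]
eef_rot: [0.241, 0.97, -0.011, -0.025]
ft_force: [0.0, -0.4, 0.7]
width: 0.0502
```

Run:
```python
from h import *
t=cams.grab_frame("top")[:,:,::-1]; s=cams.grab_frame("side")[:,:,::-1]
st=readout.get_state(); print(st['tool_pos'],st['eef_rot'],st['joint_pos'],st['ft_force'])
cv2.imwrite("pics/c2.png",np.hstack([cv2.resize(t[160:260,190:340],None,fx=2.6,fy=2.6,interpolation=2),cv2.resize(s[120:220,220:370],None,fx=2.6,fy=2.6,interpolation=2)]))
```

```text
[0.53561141 0.13847768 0.20568913] [ 0.24060804  0.97027275 -0.01015254 -0.02398918] [ 0.17669982  0.49004529 -0.73959359  1.71158155  0.33844386  1.12903119
  0.41833299] [-0.16332166 -0.01049614  0.57016071]
```

View pics/c2.png

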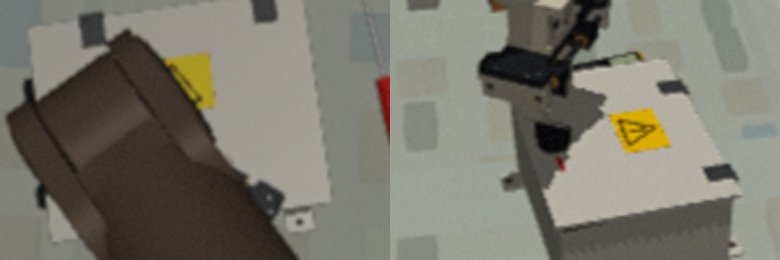

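The arm hides the fastener in the top view. The side view shows the fingers directly over the wing. I'll go down and close.

Call:
move_arm --commands '[{"delta_pos": [0, 0.1, -1.5], "rot": [0, 0, 0], "grip": 5}, {"delta_pos": [-0.1, 0.1, -3], "rot": [0, 0, 0], "grip": 5}, {"delta_pos": [-0.1, 0.1, -4.1], "rot": [0, 0, 0], "grip": 5}, {"delta_pos": [-0.1, 0.1, -4.1], "rot": [0, 0, 0], "grip": 5}, {"delta_pos": [-0.1, 0.1, -4.1], "rot": [0, 0, 0], "grip": 3}, {"delta_pos": [-0.1, 0.1, -4.1], "rot": [0, 0, 0], "grip": 0.8}, {"delta_pos": [-0.1, 0.1, -4.1], "rot": [0, 0, 0], "grip": 0.8}, {"delta_pos": [-0.1, 0.1, -4.1], "rot": [0, 0, 0], "grip": 0.8}, {"delta_pos": [-0.1, 0.1, -4.1], "rot": [0, 0, 0], "grip": 0.8}, {"delta_pos": [-0.1, 0.1, -4.1], "rot": [0, 0, 0], "grip": 0.8}]' --force 20

```text
t: 3.6
tool_pos: [0.5335, 0.1389, 0.1627]
eef_rot: [0.24, 0.97, -0.011, -0.025]
ft_force: [-3.3, -2.9, 1.8]
width: 0.0105
```

The width of 10.5 mm matches the 11 mm wing, so it is gripped. Now I'll turn it about −53°.

Call:
move_arm --commands '[{"delta_pos": [0, 0, 0], "rot": [-0.3, 0, -5], "grip": 0.8}, {"delta_pos": [0, 0, 0], "rot": [-0.5, -0.1, -10], "grip": 0.8}, {"delta_pos": [0, 0, 0], "rot": [-0.8, -0.1, -15], "grip": 0.8}, {"delta_pos": [0, 0, 0], "rot": [-1.1, -0.2, -20], "grip": 0.8}, {"delta_pos": [0, 0, 0], "rot": [-1.4, -0.2, -25], "grip": 0.8}, {"delta_pos": [0, 0, 0], "rot": [-1.6, -0.3, -30], "grip": 0.8}, {"delta_pos": [0, 0, 0], "rot": [-1.9, -0.3, -35], "grip": 0.8}, {"delta_pos": [0, 0, 0], "rot": [-2.2, -0.4, -40], "grip": 0.8}, {"delta_pos": [0, 0, 0], "rot": [-2.4, -0.4, -45], "grip": 0.8}, {"delta_pos": [0, 0, 0], "rot": [-2.7, -0.4, -50], "grip": 0.8}, {"delta_pos": [0, 0, 0], "rot": [-2.9, -0.5, -53], "grip": 0.8}, {"delta_pos": [0, 0, 0], "rot": [-2.9, -0.5, -53], "grip": 0.8}, {"delta_pos": [0, 0, 0], "rot": [-2.9, -0.5, -53], "grip": 0.8}, {"delta_pos": [0, 0, 0], "rot": [-2.9, -0.5, -53], "grip": 0.8}]'

```text
t: 5.0
tool_pos: [0.5356, 0.1404, 0.1632]
eef_rot: [0.649, 0.761, -0.019, -0.017]
ft_force: [4.7, 2.3, -2.5]
width: 0.0107
```

Call:
move_arm --commands '[{"delta_pos": [0, 0, 0], "rot": [0, 0, 0], "grip": 4}, {"delta_pos": [0, 0, 0], "rot": [0, 0, 0], "grip": 4}, {"delta_pos": [0, 0, 0], "rot": [0, 0, 0], "grip": 4}, {"delta_pos": [0, 0, 0], "rot": [0, 0, 0], "grip": 4}, {"delta_pos": [0.1, 0, 2], "rot": [0, 0, 0], "grip": 4}, {"delta_pos": [0.2, 0, 4], "rot": [0, 0, 0], "grip": 4}, {"delta_pos": [0.3, 0, 6], "rot": [0, 0, 0], "grip": 4}, {"delta_pos": [-0.6, 4, 6], "rot": [0, 0, 0], "grip": 2}, {"delta_pos": [-1.4, 8.4, 5], "rot": [0, 0, 0], "grip": 0}, {"delta_pos": [-1.4, 8.4, 3], "rot": [0, 0, 0], "grip": 0}, {"delta_pos": [-1.4, 8.4, 1.5], "rot": [0, 0, 0], "grip": 0}, {"delta_pos": [-1.4, 8.4, 1.5], "rot": [0, 0, 0], "grip": 0}]'

```text
t: 6.2
tool_pos: [0.5187, 0.223, 0.1758]
eef_rot: [0.648, 0.761, -0.023, -0.018]
ft_force: [1.1, -0.7, -0.4]
width: 0.005
```

Run:
```python
from h import *
t=cams.grab_frame("top")[:,:,::-1]; s=cams.grab_frame("side")[:,:,::-1]
st=readout.get_state(); print(st['tool_pos'],st['eef_rot'],st['ft_force'],st['width'])
cv2.imwrite("pics/t3.png",t);cv2.imwrite("pics/s3.png",s)
cv2.imwrite("pics/c3.png",np.hstack([cv2.resize(t[150:260,190:330],None,fx=2.8,fy=2.8,interpolation=2),cv2.resize(s[140:195,250:320],None,fx=5.6,fy=5.6,interpolation=2)]))
```

```text
[0.51988999 0.22343008 0.17794555] [ 0.64853737  0.76068569 -0.02121995 -0.01750096] [0.11684161 0.47073915 0.23770036] 0.0007936293753297678
```

View pics/c3.png

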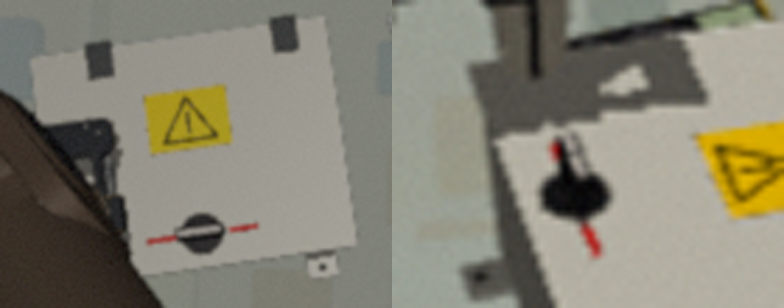

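Run:
```python
from h import *
t=cv2.imread("pics/t3.png"); g=t.astype(int)
red=(g[...,2]-np.maximum(g[...,0],g[...,1]))>40; m=np.zeros(red.shape,bool); m[224:246,236:290]=1
B=[onz("top",*ce,.136) for st,ce in blobs(red&m,5)]; print(B)
d=B[1][:2]-B[0][:2]; print("marks",np.degrees(np.arctan2(d[1],d[0]))%180)
gm=g.min(2).astype(float); yy,xx=np.mgrid[0:400,0:640]
w=((xx-262)**2+(yy-233)**2<5.5**2)*np.clip(gm-70,0,None)*(~red)
P=np.array([onz("top",x,y,.1655)[:2] for x,y in zip(xx[w>0],yy[w>0])]); W=w[w>0]
e,v=np.linalg.eigh(np.cov(P.T,aweights=W)); print("slot",np.average(P,0,W),np.sqrt(e),np.degrees(np.arctan2(v[1,1],v[0,1]))%180)
```

```text
[array([0.54055236, 0.10245614, 0.136     ]), array([0.52858029, 0.17434308, 0.136     ])]
marks 99.45527555103943
slot [0.53651419 0.13597544] [0.00164256 0.00779343] 98.471494467564
```

The slot is within 1° of the marks. I'll press now at press_left, 85 mm from the axis, levelling the tool.

Call:
move_arm --commands '[{"delta_pos": [0.1, 0, -1], "rot": [0.5, -3.1, 0], "grip": 0}, {"delta_pos": [0.1, 0, -2], "rot": [0.5, -3.1, 0], "grip": 0}, {"delta_pos": [0.1, 0, -2.6], "rot": [0.5, -3.1, 0], "grip": 0}, {"delta_pos": [0.1, 0, -3], "rot": [0.5, -3.1, 0], "grip": 0}, {"delta_pos": [0.1, 0, -3.3], "rot": [0.5, -3.1, 0], "grip": 0}, {"delta_pos": [0.1, 0, -3.3], "rot": [0.5, -3.1, 0], "grip": 0}]'

```text
t: 6.9
tool_pos: [0.5206, 0.2232, 0.1448]
eef_rot: [0.649, 0.761, -0.001, 0.0]
ft_force: [-4.8, -3.1, 8.4]
width: 0.0007
```

Call:
move_arm --commands '[{"delta_pos": [0, 0, -0.2], "rot": [0, 0, 0], "grip": 0}, {"delta_pos": [0, 0, -0.4], "rot": [0, 0, 0], "grip": 0}, {"delta_pos": [0, 0, -0.4], "rot": [0, 0, 0], "grip": 0}, {"delta_pos": [0, 0, -0.4], "rot": [0, 0, 0], "grip": 0}]'

```text
t: 7.3
tool_pos: [0.5207, 0.2232, 0.1431]
eef_rot: [0.649, 0.761, -0.001, 0.001]
ft_force: [-11.2, -7.0, 28.8]
width: 0.0004
```

Call:
move_arm --commands '[{"delta_pos": [-0.1, -0.1, 0.1], "rot": [0, 0, 0], "grip": 0}, {"delta_pos": [-0.1, -0.1, 0.1], "rot": [0, 0, 0], "grip": 0}, {"delta_pos": [-0.1, -0.1, 0.1], "rot": [0, 0, 0], "grip": 0}, {"delta_pos": [-0.1, -0.1, 0.1], "rot": [0, 0, 0], "grip": 0}]'

```text
t: 7.7
tool_pos: [0.5205, 0.2231, 0.1433]
eef_rot: [0.649, 0.761, 0.0, 0.001]
ft_force: [-4.8, -1.5, 15.3]
width: 0.0006
```

Run:
```python
from h import *
t=cams.grab_frame("top")[:,:,::-1]; s=cams.grab_frame("side")[:,:,::-1]
st=readout.get_state(); print(st['t'],st['tool_pos'],st['ft_force'],st['width'],np.abs(st['dq']).max())
c=np.hstack([cv2.resize(t[150:260,140:400],None,fx=1.5,fy=1.5,interpolation=2),cv2.resize(s[130:240,250:340],None,fx=1.5,fy=1.5,interpolation=2)])
cv2.imwrite("pics/c4.png",c); cv2.imwrite("pics/t4.png",t)
g=t.astype(int); t0=cv2.imread("pics/top0.png").astype(int)
for n,b in(("meter",(150,170,190,235)),("driver",(326,150,354,230)),("gland",(368,198,390,218))):
    x0,y0,x1,y1=b; print(n,"mean diff",abs(g-t0)[y0:y1,x0:x1].mean())
red=(g[...,2]-np.maximum(g[...,0],g[...,1]))>40; gm=g.min(2).astype(float); yy,xx=np.mgrid[0:400,0:640]
w=((xx-262)**2+(yy-233)**2<5.5**2)*np.clip(gm-70,0,None)*(~red)
P=np.array([onz("top",x,y,.1555)[:2] for x,y in zip(xx[w>0],yy[w>0])]); W=w[w>0]
e,v=np.linalg.eigh(np.cov(P.T,aweights=W)); print("slot",np.average(P,0,W),np.degrees(np.arctan2(v[1,1],v[0,1]))%180)
```

```text
7.8 [0.52053606 0.22311713 0.14324974] [-4.53898115 -2.45001021 14.58384013] 0.0005354168129059082 0.001120207692770829
meter mean diff 16.49076923076923
driver mean diff 8.771577380952381
gland mean diff 8.652272727272727
slot [0.53444865 0.13622142] 99.35113129238822
```

View pics/c4.png

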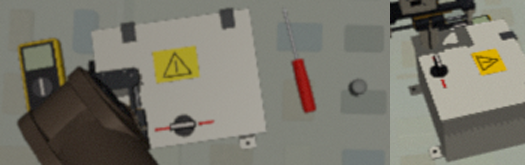

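```bash
python3 -c "
from cell import ticket; print(ticket.sign_off())"
```

```text
the job is handed in; nothing more can be done
None
```

The fastener is turned into line and the cover is held pressed home. I handed the job in at about 7.8 s, well inside the 48 s limit, with the arm still pressing. The sign-off gives no verdict, so what follows is from my own last checks.

- **Fastener:** I gripped the wing and turned it about −53°, starting from roughly +0.92 rad. With the cover still ajar, the slot measured within 1° of the red marks. It was still at 99.4° against the marks' 99.5° after pressing.
- **Cover:** I pressed at press_left, about 85 mm from the fastener, with the fingers shut. The fingertips ended at 0.126 m, which is the expected home height. The height changed by only about 0.2 mm between 29 N and 15 N, so the cover is on its stop. The final push is about 15 N.
- **Other items:** the screwdriver and loose gland look unmoved in the last picture. My picture comparison showed small differences for them (about 9 grey levels) and a larger one for the meter (16). I put the meter's down to the arm, which partly covers it in that picture. I judged all three by eye and did not measure their positions.

Nothing failed. The one disagreement is the slot centre, which read about 3 mm off in y after the turn compared with the first measurement. I did not look into it, since the angle is what counts.

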